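# Load the mosaic sample on its tray and slide it into the drying rack

### The arm

A 6-joint arm with a two-finger parallel gripper is mounted at the origin on the work surface. World frame = base frame: x ahead of the robot, y to its left, z up, the work surface at z = 0. Lengths are in mm, angles in rad, forces in N, time in s.
With the tool pointing down it reaches from about 350 to 925 mm from the base axis. Payload 6.4 kg.
Tool frame: the origin (TCP) lies midway between the tips of the shut fingers; the grasp point (between the pads) lies 19 mm behind it; z points along the fingers, y is the line along which they close (so a half turn about z gives the same grasp; the last joint's range is limited). The gripper opens to 94 mm and grips with 3 to 60 N. Pads are 16 mm wide; open, the fingers measure 119 mm over their backs; the gripper's body (75 mm by 177 mm) begins 78 mm behind the grasp point.
Start: joints at [-1.286, 0.245, 1.558, -0, 1.339, -0.174], TCP at [287.873, -582.789, 205.455] pointing down, gripper open.
Joint ranges: [-3.13, 3.13], [-1.02, 2.26], [0.13, 2.54], [-0.95, 4.09], [0.21, 2.88], [-2.74, 2.74]. Speed limits (rad/s): [2.57, 2.57, 3.14, 3.14, 3.14, 3.14].

### API

Orientations are given as a unit quaternion [w, x, y, z].
In Python, from workcell import telemetry, imaging, ticket gives the robot as it stands. The module is installed in compiled form; this text tells all that it offers.
- The arm moves only by the shell command python3 -m handwheel 'ROWS' [OPENING] [FORCE]. ROWS is JSON, a list of rows, each an object of numbers: "dx", "dy", "dz": the shift along the tool's x, y, z in mm; "spin": the turn about the tool's z in degrees. In form: [{"dx": .., "dy": .., "dz": .., "spin": ..}, ...]. A call has 1 to 8 rows; each row shifts and turns the commanded pose from where the row before left it, along the tool's axes as they then stand; what a row does not reach is not made up. A row lasts 1/10 s, in which the tool goes at most 50 mm and 8.59 degrees, less where a joint would pass 70% of its speed; a pose out of reach is approached as far as the arm can. A call is refused whole if a number of a shift passes 50 or a number of a turn 8.59, either way. A call with a gripper value outside its range is refused whole. OPENING is the finger opening in mm, from 0 to 94, set as the call begins (- or left out, the last holds). The fingers move at their own pace and stop on an object; FORCE is the grip in N (left out, the last holds). Time passes only in rows, so rows that do not move let the fingers close. It gives the time, the measured TCP pose, the force, the opening and the grip force at its end, in the units of the state.
- telemetry.sense(): the state, without advancing time (a new reading comes with each control period).
- imaging.snapshot(name): name is "scene" or "top"; returns a dict with "pixels" (480x640x3 uint8, red, green, blue), "mtx" (3x3 intrinsics, pixels), "eye" and "attitude" of the camera in the world. Camera axes: x right, y up, looking along -z (the intrinsics and any distortion apply to the point x, -y, -z); pixel columns grow to the right and rows downward; lengths in mm; the calibration is good to about 2 mm. A picture is of the moment at which its call begins. There is no depth.
- ticket.close_job(): hands the job in; it is judged then, once.
The state is a dict: "t": time; "joint_positions": joint angles; "joint_velocities": joint speeds; "joint_efforts": joint torques, N m; "tool_pos": TCP position; "orientation": TCP orientation; "wrist_force": force on the tool from outside, world axes, zero at the start; "wrist_torque": the same for the moment, N m; "finger_gap": finger opening in mm; "gripper_force": force on a finger pad.
Only numpy, scipy, OpenCV 4.12 (cv2) and the standard library are available. Lean on these libraries where they do the work, as an engineer would, in place of code of your own. Each camera call takes 0.05 s, during which the arm holds its last target. There are 200 camera calls.

### The job

Gently set the rectangular mosaic sample, face up, flat in the empty aluminium tray that stands on the bench in front of the plywood drying rack. Then take the tray by its fin and, keeping it level with the sample on it, slide it under the overhanging shelf into the rack's free bay until it is fully home against the rubber stop, and let go. Leave the tray in the other bay and everything else on the bench where they are.

Things in the scene. Friction and masses are not known exactly. Their poses are not given: they have to be found in the camera images.
- sample: rectangular mosaic sample to be loaded: concrete block 70 (x) x 50 (y) x 26 mm (z) with small green and blue glass tiles on its top face, 200 g. Lies on the bench face up. Origin: centre of its underside, z up.
- tray: empty aluminium tray on the bench, 120 (x) x 110 (y) mm, rim 10 mm high, walls and floor 4 mm thick, about 300 g. An upright grip fin stands at the middle of its near (-x) end: x = -105 to -75 mm, 14 mm thick (y), top 50 mm above the bench. Origin: centre of the tray's underside; +x points away from the fin, to the end that enters the rack first.
- tray_fin (a point): grip point of the tray's fin: in the tray's frame at x = -90 mm, y = 0, 35 mm above the tray's underside; same axes as the tray.
- bay_home (a point): where the tray's origin must end: on the bench in the free bay; +x points into the bay, and the tray's axes must agree with these. A black rubber stop bar (90 mm wide, 14 mm high) has its near face at x = +60 mm of this frame, so a tray that touches it is home.
- rack: fixed plywood drying rack on the bench, two bays side by side, no floor (trays slide on the bench). Origin: on the bench midway between the bays; +x points into them; their centre lines are at y = +64 and -64 mm. Each is 118 mm wide between guide walls 30 mm high, x = -55 to +75 mm, with a small lead-in to x = -75 mm. A crossbar spans both mouths at x = -35 mm, 65 to 90 mm up.
- other_tray: a like tray, loaded with a bigger sample, already home in the other bay (left or right, varies). Origin and axes as for the tray. To be left alone.
- round_sample: round mosaic sample, 72 mm diameter, 26 mm high, on the bench; not to be used. Origin: centre of its underside.
- glue_jar: closed jar, 60 mm diameter, 85 mm high; bystander. Origin: centre of its underside.
- pot: white open pot, 90 mm wide, 80 mm high; bystander. Origin: centre of its underside.
- hammer: hammer, 240 mm long, lying; bystander. Handle to its -x.
- nippers: tile nippers, 180 mm long, 18 mm high, lying, handles to -x; bystander.
- pencil: flat carpenter's pencil, 170 x 13 x 9 mm, lying along its x; bystander.
- offcut: green glass offcut 55 x 40 x 8 mm, lying; bystander.
- shelf_edge (a point): middle of the lower front edge of the rack's overhanging shelf board, 170 mm above the bench; the board is 290 mm wide, 15 mm thick and 80 mm deep. When the tray is home its fin's centre is 18 mm inside this edge, so there the gripper must lean back towards the robot, out of the rack (about 30 to 50 degrees). Axes as the rack's.
Mind the look-alikes: they are no part of the job. Several things look just like the part that bears bay_home: the one meant starts farthest from the robot's base.

How it is judged:
By the outcome, as a careful person would: the job done as asked, in the order asked, and still so for the second after the job is handed in, with the robot touching nothing.
It also fails if it takes over 72 s, if anything falls off the work surface, if the arm or the gripper's body presses on something with over 40 N, if the wrist force passes 120 N, or if a joint passes its speed limit or range.

## Working session

There is one attempt and no reset: what is moved stays moved. The work goes in short steps, Python scripts to look and compute and a shell command to move; the robot and the scene stay as the last step left them, time stands still between calls to the robot, and variables do not carry over. Pictures are saved under pics/ and viewed, at most 10 in all, crops included, and the job is handed in when it is done.

```bash
mkdir -p pics; python3 - <<'E'
from workcell import telemetry, imaging
import cv2,pickle
for n in("scene","top"):
    s=imaging.snapshot(n); pickle.dump(s,open(f"pics/{n}0.pkl","wb"))
    cv2.imwrite(f"pics/{n}0.png",s["pixels"][:,:,::-1]); print(n,s["mtx"],s["eye"],s["attitude"],[k for k in s])
print(telemetry.sense())
E
```

```text
scene [[433.7930122    0.         313.62737343]
 [  0.         433.7930122  238.4205923 ]
 [  0.           0.           1.        ]] [1.16744502e+03 1.41964981e-01 1.04864320e+03] [0.68107591 0.2014429  0.21109943 0.67156042] ['pixels', 'mtx', 'eye', 'attitude']
top [[578.4598509    0.         319.97348539]
 [  0.         578.4598509  241.88532168]
 [  0.           0.           1.        ]] [ 398.92952492  -12.71129589 1580.69041685] [ 0.70869053  0.03348266 -0.04550251 -0.70325399] ['pixels', 'mtx', 'eye', 'attitude']
{'t': 0.1, 'joint_positions': array([-1.28610892e+00,  2.45745177e-01,  1.55887078e+00, -1.75721425e-05,
        1.33867439e+00, -1.74084568e-01]), 'joint_velocities': array([-0.00070531, -0.00239695, -0.00175145,  0.00059448, -0.00050493,
       -0.00044272]), 'joint_efforts': array([ 2.94654762e-05, -4.16914022e+01, -3.15525055e+01,  6.86661922e-02,
        3.09549691e-02, -5.50104960e-05]), 'tool_pos': array([ 287.71004212, -582.26816279,  204.46640293]), 'orientation': array([-8.47077869e-04,  9.73805380e-01,  2.27381532e-01, -5.54542256e-05]), 'wrist_force': array([-0.55247164, -0.0102309 , -0.2778398 ]), 'wrist_torque': array([-0.01822982, -0.05142425, -0.01045858]), 'gripper_force': 0.0, 'finger_gap': 94.24409956218274}
```

View pics/scene0.png

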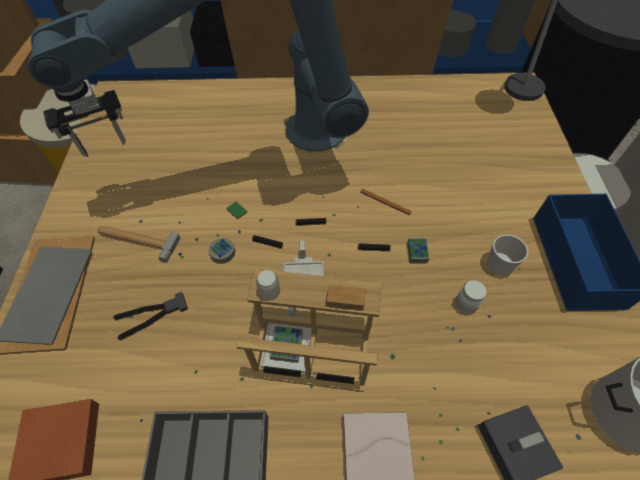

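View pics/top0.png

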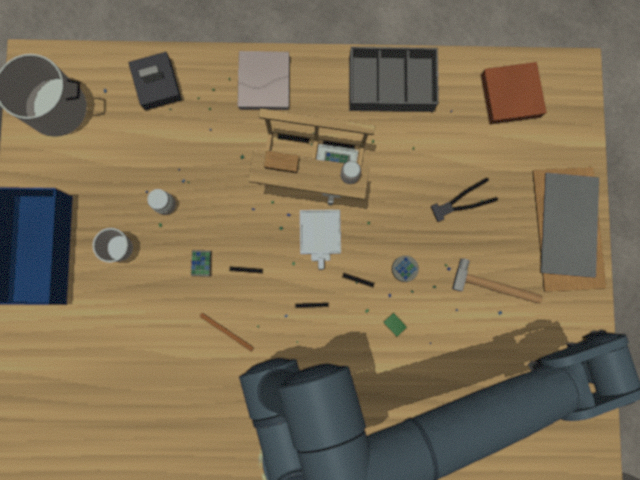

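The scene view shows the sample at (418,250), the tray near (302,268) and the free bay's stop at (335,378). In the top view they are at (201,263), (320,232) and (294,138). The other tray is in the right bay. Next I'll view enlarged crops.

```bash
python3 - <<'E'
import cv2,numpy as np
s=cv2.imread("pics/scene0.png");t=cv2.imread("pics/top0.png")
def c(im,x,y,w,h,k,f): cv2.imwrite(f,cv2.resize(im[y:y+h,x:x+w],None,fx=k,fy=k,interpolation=cv2.INTER_CUBIC))
c(s,235,230,200,150,4,"pics/sc1.png")
c(t,180,105,200,175-25,4,"pics/tc1.png")
E
cat > u.py <<'E'
import numpy as np,pickle
from scipy.spatial.transform import Rotation as R
C={n:pickle.load(open(f"pics/{n}0.pkl","rb")) for n in("scene","top")}
def rot(q): return R.from_quat(q,scalar_first=True).as_matrix()
def ray(n,u,v):
    c=C[n];d=np.linalg.inv(c["mtx"])@[u,v,1];d=rot(c["attitude"])@(d*[1,-1,-1]);return np.array(c["eye"]),d/np.linalg.norm(d)
def atz(n,u,v,z):
    e,d=ray(n,u,v);return e+d*(z-e[2])/d[2]
def tri(s,t):
    e1,d1=ray("scene",*s);e2,d2=ray("top",*t)
    k=np.linalg.lstsq(np.c_[d1,-d2],e2-e1,rcond=None)[0];a=e1+k[0]*d1;b=e2+k[1]*d2
    return (a+b)/2,np.linalg.norm(a-b)
def proj(n,p):
    c=C[n];q=rot(c["attitude"]).T@(np.array(p)-c["eye"]);q=c["mtx"]@(q*[1,-1,-1]);return q[:2]/q[2]
E
```

```text
(no output)
```

View pics/sc1.png

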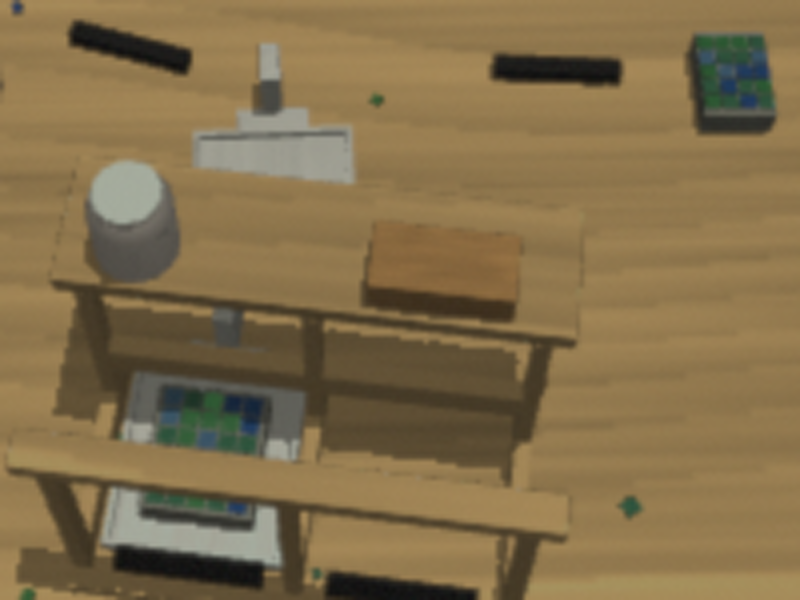

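View pics/tc1.png

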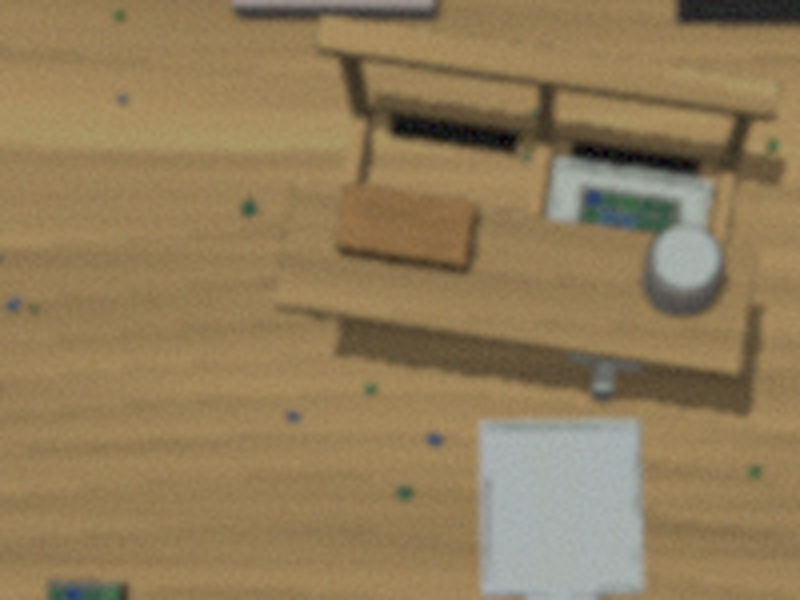

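The scene crop shows the sample's top face at (695..772, 35..112), the tray's fin top at (270,45), the shelf corners at (80,160), (582,208) and (578,330), and the free stop at (330..477, 575..590), cut off by the crop. In the top crop the tray rim corners are (480,420), (640,420), (644,592) and (482,592). The shelf front edge runs from (278,305) to (742,374), and the free stop is at (392..520, 118..150). One composite picture should cover the rest.

```bash
python3 - <<'E'
import cv2,numpy as np
s=cv2.imread("pics/scene0.png");t=cv2.imread("pics/top0.png")
def c(im,x,y,w,h,k): return cv2.resize(im[y:y+h,x:x+w],None,fx=k,fy=k,interpolation=cv2.INTER_CUBIC)
# 50x37 -> 400x296 (x8)
a=np.vstack([np.hstack([c(t,180,245,50,37,8),c(s,400,232,50,37,8)]),np.hstack([c(s,310,355,50,37,8),c(t,290,235,50,37,8)])])
cv2.imwrite("pics/comp.png",a)
E
python3 - <<'E'
import sys;sys.path.insert(0,'.')
from u import *
S=lambda u,v:(235+u/4-.375,230+v/4-.375)
T=lambda u,v:(180+u/4-.375,105+v/4-.375)
for n,a,b in[("shelf front +y",(582,208),(278,305)),("shelf front -y",(80,160),(742,374)),("shelf back+y",(580,330),(290,190)),("rim near -y",(193,133),(644,592)),("rim near +y",(352,127),(482,592)),("rear +y",(570,525),(318,48)),("rear -y",(10,465),(775,112))]:
    p,e=tri(S(*a),T(*b));print(n,p.round(1),round(e,1))
for q in[(480,420),(640,420),(644,592),(482,592)]:print("rim z10",atz("top",*T(*q),10).round(1))
for q in[(392,118),(520,135),(392,135),(515,150)]:print("stop z14",atz("top",*T(*q),14).round(1))
for q in[(260,44),(279,44)]:print("fin z50",atz("scene",*S(*q),50).round(1))
E
```

```text
shelf front +y [705.2 139.  182.9] 0.0
shelf front -y [ 666.  -146.7  177.9] 0.1
shelf back+y [778.1 132.4 180.5] 2.0
rim near -y [546.8 -96.8   6.1] 2.4
rim near +y [545.5  14.1   8.7] 2.0
rear +y [876.8 119.7 157. ] 0.5
rear -y [ 839.5 -172.7  155.7] 5.3
rim z10 [664.1  17.7  10. ]
rim z10 [665.1 -92.3  10. ]
rim z10 [546.3 -95.4  10. ]
rim z10 [545.4  15.   10. ]
stop z14 [875.3  81.   14. ]
stop z14 [864.3  -8.1  14. ]
stop z14 [863.2  80.8  14. ]
stop z14 [853.5  -4.7  14. ]
fin z50 [502.3 -49.7  50. ]
fin z50 [502.5 -36.5  50. ]
```

View pics/comp.png

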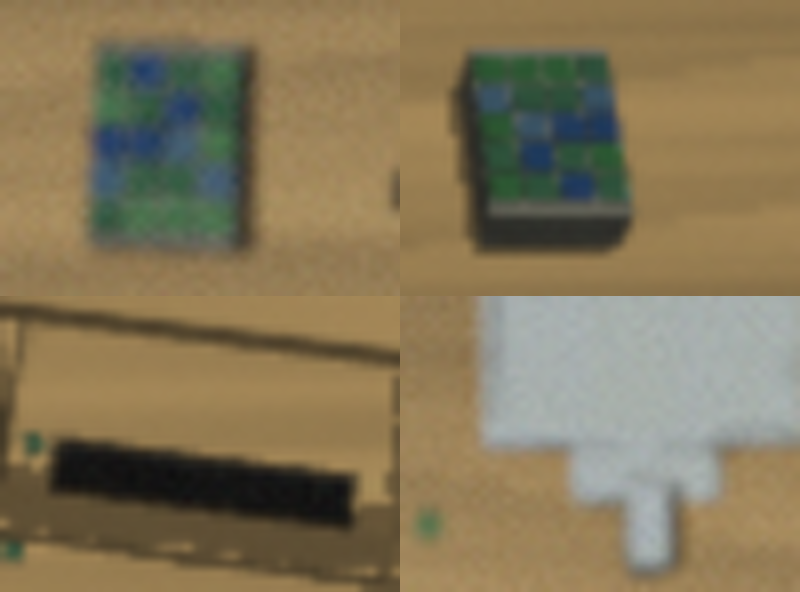

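The composite shows the sample's top-face corners: (95,42), (240,42), (238,245), (92,245) from the top camera and local (70,55), (207,55), (230,212), (88,212) from the scene camera. The stop's near top edge runs from local (57,142) to (355,178). The fin's near end is at local (228..272, 275).

```bash
python3 - <<'E'
import sys;sys.path.insert(0,'.')
from u import *
def P(x,y): return lambda u,v:(x+u/8-.44,y+v/8-.44)
A=P(180,245);B=P(400,232);D=P(310,355);F=P(290,235)
pts=[]
for b,a in[((70,55),(238,245)),((207,55),(92,245)),((230,212),(95,42)),((88,212),(240,42))]:
    p,e=tri(B(*b),A(*a));pts.append(p);print("sample",p.round(1),round(e,1),atz("scene",*B(*b),26).round(1)[:2],atz("top",*A(*a),26).round(1)[:2])
print("c",np.mean(pts,0))
l,r=atz("scene",*D(57,142),14),atz("scene",*D(355,178),14);print("stop near",l,r,np.degrees(np.arctan2(*(l-r)[:2]*[1,1])),np.linalg.norm(l-r))
for q in[(228,276),(272,276)]:print("fin end z50",atz("top",*F(*q),50).round(1))
S=lambda u,v:(235+u/4-.375,230+v/4-.375)
T=lambda u,v:(180+u/4-.375,105+v/4-.375)
p,e=tri(S(269,44),F(250,276));print("fin end tri",p,e)
for n,q,z in[("scene",S(582,208),185),("scene",S(80,160),185),("scene",S(580,330),185),("scene",S(55,278),185)]:print("shelf scn",atz(n,*q,z).round(1))
for q in[(278,305),(742,374)]:print("shelf top",atz("top",*T(*q),170).round(1))
E
```

```text
sample [481.5 258.1  20.6] 0.1 [485.  256.7] [481.2 257.3]
sample [481.2 307.3  18.7] 0.4 [486.  304.9] [480.8 306. ]
sample [549.1 305.7  23. ] 3.9 [550.9 302.9] [549.1 307.1]
sample [549.3 256.7  25. ] 4.0 [549.9 254.4] [549.5 258.5]
c [515.26803651 281.94724032  21.86434574]
stop near [855.66189877  -7.38639353  14.        ] [867.50618546  80.50016397  14.        ] -172.32461302518485 88.6810809422945
fin end z50 [498.4 -33.6  50. ]
fin end z50 [498.5 -48.2  50. ]
fin end tri [498.80545232 -42.33200823  44.65566641] 2.6716079064643354
shelf scn [706.3 138.7 185. ]
shelf scn [ 670.1 -145.5  185. ]
shelf scn [780.1 130.7 185. ]
shelf scn [ 744.5 -154.3  185. ]
shelf top [708.  140.4 170. ]
shelf top [ 667.5 -147.4  170. ]
```

Measured poses:

| Thing | x, y (mm) | Yaw |
|---|---|---|
| Sample | (516, 282) | about -1° |
| Tray | (605, -39) | +1.4° |
| Rack | (793.6, -18) | -7.6° |
| Home | (802, 45) | -7.6° |

These agree with the sizes given (shelf edge to home is 108 mm). I'll start by spinning and travelling to above the sample.

```bash
python3 -m handwheel '[{"spin":8.5},{"spin":8.5},{"spin":8.5},{"spin":1.8},{"dx":12,"dy":-48},{"dx":12,"dy":-48},{"dx":12,"dy":-48},{"dx":12,"dy":-48}]' 94 20
python3 -m handwheel '[{"dx":12,"dy":-48},{"dx":12,"dy":-48},{"dx":12,"dy":-48},{"dx":12,"dy":-48},{"dx":12,"dy":-48},{"dx":12,"dy":-48},{"dx":12,"dy":-48},{"dx":12,"dy":-48}]'
python3 -m handwheel '[{"dx":12,"dy":-48},{"dx":12,"dy":-48},{"dx":12,"dy":-48},{"dx":12,"dy":-48},{"dx":12,"dy":-48},{"dx":12,"dy":-48},{},{}]'
python3 -c "
import sys
from workcell import telemetry as t;print(t.sense()['joint_positions'])"
```

```text
[-1.28610892e+00  2.45745177e-01  1.55887078e+00 -1.75721425e-05
  1.33867439e+00 -1.74084568e-01]validation failed for argument at $[0]...
validation failed for argument at $[0]...
validation failed for argument at $[0]...
```

```bash
python3 -m handwheel '[{"dx":0,"dy":0,"dz":0,"spin":8.5},{"dx":0,"dy":0,"dz":0,"spin":8.5},{"dx":0,"dy":0,"dz":0,"spin":8.5},{"dx":0,"dy":0,"dz":0,"spin":1.8}]' 94 20
```

```text
t: 0.5
tool_pos: [287.8, -582.5, 204.8]
orientation: [-0.001, 1.0, -0.01, -0.0]
wrist_force: [-0.1, -0.4, 0.1]
finger_gap: 93.8
gripper_force: 0.0
```

```bash
python3 -m handwheel '[{"dx":12,"dy":-48,"dz":0,"spin":0},{"dx":12,"dy":-48,"dz":0,"spin":0},{"dx":12,"dy":-48,"dz":0,"spin":0},{"dx":12,"dy":-48,"dz":0,"spin":0},{"dx":12,"dy":-48,"dz":0,"spin":0},{"dx":12,"dy":-48,"dz":0,"spin":0},{"dx":12,"dy":-48,"dz":0,"spin":0},{"dx":12,"dy":-48,"dz":0,"spin":0}]'
python3 -m handwheel '[{"dx":12,"dy":-48,"dz":0,"spin":0},{"dx":12,"dy":-48,"dz":0,"spin":0},{"dx":12,"dy":-48,"dz":0,"spin":0},{"dx":12,"dy":-48,"dz":0,"spin":0},{"dx":12,"dy":-48,"dz":0,"spin":0},{"dx":12,"dy":-48,"dz":0,"spin":0},{"dx":12,"dy":-48,"dz":0,"spin":0},{"dx":12,"dy":-48,"dz":0,"spin":0}]'
python3 -m handwheel '[{"dx":12,"dy":-48,"dz":0,"spin":0},{"dx":12,"dy":-48,"dz":0,"spin":0},{"dx":0,"dy":0,"dz":35,"spin":0},{"dx":0,"dy":0,"dz":35,"spin":0},{"dx":0,"dy":0,"dz":25,"spin":0},{"dx":0,"dy":0,"dz":0,"spin":0}]'
python3 -c "
from workcell import telemetry as t;print(t.sense()['joint_positions'])"
```

```text
t: 1.3
tool_pos: [390.5, -198.5, 205.2]
orientation: [-0.0, 1.0, -0.009, -0.0]
wrist_force: [1.3, -0.0, 0.3]
finger_gap: 93.7
gripper_force: 0.0
t: 2.1
tool_pos: [493.3, 183.9, 205.2]
orientation: [0.0, 1.0, -0.009, -0.0]
wrist_force: [0.8, -1.3, 0.3]
finger_gap: 94.0
gripper_force: 0.0
t: 2.7
tool_pos: [515.6, 276.3, 105.6]
orientation: [0.001, 1.0, -0.009, -0.004]
wrist_force: [-0.9, 0.5, -0.2]
finger_gap: 94.2
gripper_force: 0.0
[ 2.98315242e-01  2.10997811e-01  1.79190671e+00 -5.18783822e-05
  1.14811484e+00  1.88649545e+00]
```

```bash
python3 -m handwheel '[{"dx":1,"dy":-5.5,"dz":35,"spin":0},{"dx":0,"dy":0,"dz":35,"spin":0},{"dx":0,"dy":0,"dz":20,"spin":0},{"dx":0,"dy":0,"dz":9,"spin":0},{"dx":0,"dy":0,"dz":0,"spin":0},{"dx":0,"dy":0,"dz":0,"spin":0}]'
python3 -m handwheel '[{"dx":0,"dy":0,"dz":0,"spin":0},{"dx":0,"dy":0,"dz":0,"spin":0},{"dx":0,"dy":0,"dz":0,"spin":0},{"dx":0,"dy":0,"dz":0,"spin":0},{"dx":0,"dy":0,"dz":0,"spin":0},{"dx":0,"dy":0,"dz":0,"spin":0},{"dx":0,"dy":0,"dz":0,"spin":0}]' 40 25
```

```text
t: 3.3
tool_pos: [521.6, 283.1, 13.3]
orientation: [-0.0, 1.0, -0.009, 0.001]
wrist_force: [-0.2, 0.2, 0.4]
finger_gap: 94.2
gripper_force: 0.0
t: 4.0
tool_pos: [520.2, 282.5, 11.5]
orientation: [0.0, 1.0, -0.009, -0.0]
wrist_force: [-0.4, -2.8, 0.6]
finger_gap: 49.9
gripper_force: 25.0
```

```bash
python3 -m handwheel '[{"dx":0,"dy":0,"dz":-10,"spin":0},{"dx":0,"dy":0,"dz":-25,"spin":0},{"dx":0,"dy":0,"dz":-25,"spin":0},{"dx":5,"dy":15,"dz":0,"spin":0},{"dx":9,"dy":30,"dz":0,"spin":0},{"dx":11,"dy":40,"dz":0,"spin":0},{"dx":11,"dy":40,"dz":0,"spin":0},{"dx":11,"dy":40,"dz":0,"spin":0}]'
python3 -m handwheel '[{"dx":11,"dy":40,"dz":0,"spin":0},{"dx":11,"dy":40,"dz":0,"spin":0},{"dx":11,"dy":34,"dz":0,"spin":0},{"dx":9,"dy":25,"dz":0,"spin":0},{"dx":5,"dy":15,"dz":0,"spin":-2.5},{"dx":0,"dy":0,"dz":0,"spin":0},{"dx":0,"dy":0,"dz":0,"spin":0},{"dx":0,"dy":0,"dz":0,"spin":0}]'
python3 - <<'E'
from workcell import imaging
import cv2,numpy as np
s=imaging.snapshot("scene")["pixels"];t=imaging.snapshot("top")["pixels"]
c=lambda im,x,y:cv2.resize(im[y:y+110,x:x+100],None,fx=4,fy=4,interpolation=cv2.INTER_CUBIC)
cv2.imwrite("pics/over.png",np.hstack([c(s,255,190),c(t,270,185)])[:,:,::-1])
E
```

```text
t: 4.8
tool_pos: [563.7, 114.5, 70.2]
orientation: [0.0, 1.0, -0.009, -0.001]
wrist_force: [-0.2, -0.5, -2.4]
finger_gap: 49.7
gripper_force: 25.0
t: 5.6
tool_pos: [607.7, -37.1, 70.7]
orientation: [-0.0, 1.0, 0.013, -0.001]
wrist_force: [-0.7, 0.7, -2.7]
finger_gap: 49.5
gripper_force: 25.0
```

View pics/over.png

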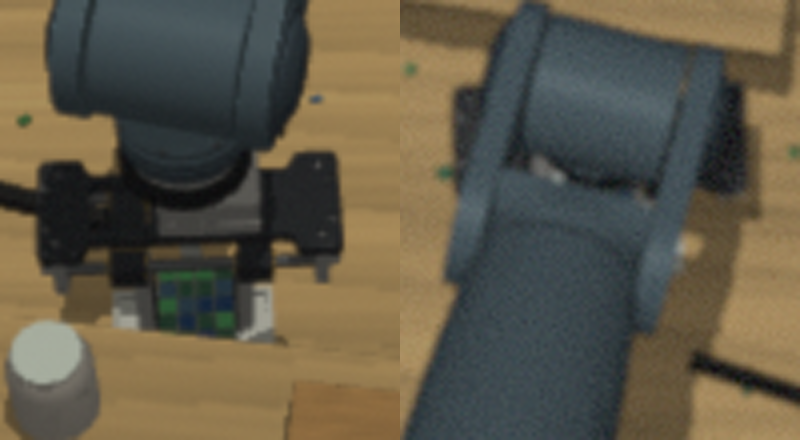

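The scene half shows the sample held at about (195,300), centred in y over the tray. Its far side is hidden by the shelf. I'll lower it now.

```bash
python3 -m handwheel '[{"dx":0,"dy":0,"dz":20,"spin":0},{"dx":0,"dy":0,"dz":20,"spin":0},{"dx":0,"dy":0,"dz":8,"spin":0},{"dx":0,"dy":0,"dz":3,"spin":0},{"dx":0,"dy":0,"dz":2,"spin":0},{"dx":0,"dy":0,"dz":1,"spin":0},{"dx":0,"dy":0,"dz":0,"spin":0},{"dx":0,"dy":0,"dz":0,"spin":0}]'
```

```text
t: 6.5
tool_pos: [609.1, -38.0, 18.2]
orientation: [0.0, 1.0, 0.013, 0.001]
wrist_force: [-0.2, -0.2, -1.5]
finger_gap: 49.7
gripper_force: 25.0
```

```bash
python3 -m handwheel '[{"dx":0,"dy":0,"dz":1,"spin":0},{"dx":0,"dy":0,"dz":0.5,"spin":0},{"dx":0,"dy":0,"dz":0.5,"spin":0},{"dx":0,"dy":0,"dz":0,"spin":0},{"dx":0,"dy":0,"dz":0,"spin":0}]'
```

```text
t: 7.0
tool_pos: [608.6, -37.9, 15.5]
orientation: [0.0, 1.0, 0.013, 0.0]
wrist_force: [-0.2, -0.5, -0.7]
finger_gap: 49.4
gripper_force: 25.0
```

```bash
python3 -m handwheel '[{"dx":0,"dy":0,"dz":0.3,"spin":0},{"dx":0,"dy":0,"dz":0,"spin":0},{"dx":0,"dy":0,"dz":0,"spin":0},{"dx":0,"dy":0,"dz":0,"spin":0},{"dx":0,"dy":0,"dz":-10,"spin":0},{"dx":0,"dy":0,"dz":-30,"spin":0},{"dx":0,"dy":0,"dz":-40,"spin":0},{"dx":0,"dy":0,"dz":0,"spin":0}]' 70
python3 -m handwheel '[{"dx":-20,"dy":0,"dz":0,"spin":0},{"dx":-30,"dy":0.7,"dz":0,"spin":0},{"dx":-30,"dy":0,"dz":0,"spin":0},{"dx":-13.5,"dy":0,"dz":0,"spin":0},{"dx":0,"dy":0,"dz":0,"spin":0},{"dx":0,"dy":0,"dz":0,"spin":0}]'
python3 - <<'E'
from workcell import imaging
import cv2,numpy as np
s=imaging.snapshot("scene")["pixels"]
cv2.imwrite("pics/fin.png",cv2.resize(s[200:310,240:390],None,fx=5,fy=5,interpolation=cv2.INTER_CUBIC)[:,:,::-1])
E
```

```text
t: 7.8
tool_pos: [613.1, -38.9, 102.4]
orientation: [0.002, 1.0, 0.013, 0.006]
wrist_force: [1.2, 0.3, 1.1]
finger_gap: 70.0
gripper_force: 0.0
t: 8.4
tool_pos: [515.7, -41.1, 95.6]
orientation: [0.0, 1.0, 0.013, 0.001]
wrist_force: [-0.6, -0.2, 0.2]
finger_gap: 69.8
gripper_force: 0.0
```

View pics/fin.png

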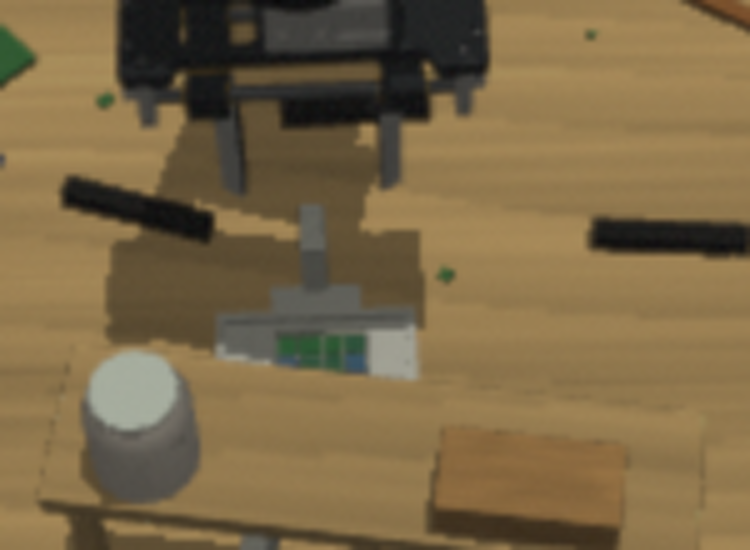

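The sample lies flat in the tray at about (320,350), and the fin at about (313,240) is centred between the fingers. The loose bar's right end at (212,235) is near the left finger, so I'll narrow the opening, then descend and grip.

```bash
python3 -m handwheel '[{"dx":0,"dy":0,"dz":10,"spin":0},{"dx":0,"dy":0,"dz":20,"spin":0},{"dx":0,"dy":0,"dz":20,"spin":0},{"dx":0,"dy":0,"dz":18,"spin":0},{"dx":0,"dy":0,"dz":9,"spin":0},{"dx":0,"dy":0,"dz":0,"spin":0},{"dx":0,"dy":0,"dz":0,"spin":0}]' 50
python3 -m handwheel '[{"dx":0,"dy":0,"dz":0,"spin":0},{"dx":0,"dy":0,"dz":0,"spin":0},{"dx":0,"dy":0,"dz":0,"spin":0},{"dx":0,"dy":0,"dz":0,"spin":0},{"dx":0,"dy":0,"dz":0,"spin":0},{"dx":0,"dy":0,"dz":0,"spin":0}]' 4 45
```

```text
t: 9.15
tool_pos: [515.6, -41.1, 18.4]
orientation: [0.0, 1.0, 0.013, 0.0]
wrist_force: [-0.0, -0.9, 0.6]
finger_gap: 50.1
gripper_force: 0.0
t: 9.75
tool_pos: [515.4, -41.4, 18.5]
orientation: [0.0, 1.0, 0.013, 0.0]
wrist_force: [0.2, -2.5, 1.5]
finger_gap: 13.2
gripper_force: 45.0
```

```bash
python3 -m handwheel '[{"dx":0,"dy":-7,"dz":0,"spin":1.1},{"dx":0,"dy":-14,"dz":0,"spin":1.1},{"dx":0,"dy":-16,"dz":0,"spin":1.1},{"dx":0,"dy":-17,"dz":0,"spin":1.2},{"dx":0,"dy":-17,"dz":0,"spin":1.2},{"dx":0,"dy":-17,"dz":0,"spin":1.2},{"dx":0,"dy":-14,"dz":0,"spin":1.1},{"dx":0,"dy":-9,"dz":0,"spin":1.1}]'
python3 -m handwheel '[{"dx":0,"dy":-5,"dz":0,"spin":0},{"dx":5,"dy":0,"dz":0,"spin":0},{"dx":9,"dy":0,"dz":0,"spin":0},{"dx":9,"dy":0,"dz":0,"spin":0},{"dx":9,"dy":0,"dz":0,"spin":0},{"dx":5,"dy":0,"dz":0,"spin":0},{"dx":0,"dy":0,"dz":0,"spin":0},{"dx":0,"dy":0,"dz":0,"spin":0}]'
python3 - <<'E'
from workcell import imaging,telemetry
import cv2,numpy as np
print(telemetry.sense()["orientation"])
s=imaging.snapshot("scene")["pixels"];t=imaging.snapshot("top")["pixels"]
c=lambda im,x,y:cv2.resize(im[y:y+110,x:x+100],None,fx=4,fy=4,interpolation=cv2.INTER_CUBIC)
cv2.imwrite("pics/m1.png",np.hstack([c(s,285,210),c(t,250,150)])[:,:,::-1])
E
```

```text
t: 10.55
tool_pos: [520.3, 70.0, 18.5]
orientation: [0.001, 0.998, -0.067, 0.0]
wrist_force: [-0.3, -3.7, 2.1]
finger_gap: 13.8
gripper_force: 44.9
t: 11.35
tool_pos: [557.0, 70.2, 18.4]
orientation: [-0.0, 0.998, -0.066, -0.001]
wrist_force: [-1.7, 0.7, 5.6]
finger_gap: 13.6
gripper_force: 45.0
[-3.80131118e-04  9.97812907e-01 -6.60945716e-02 -8.75349865e-04]
```

View pics/m1.png

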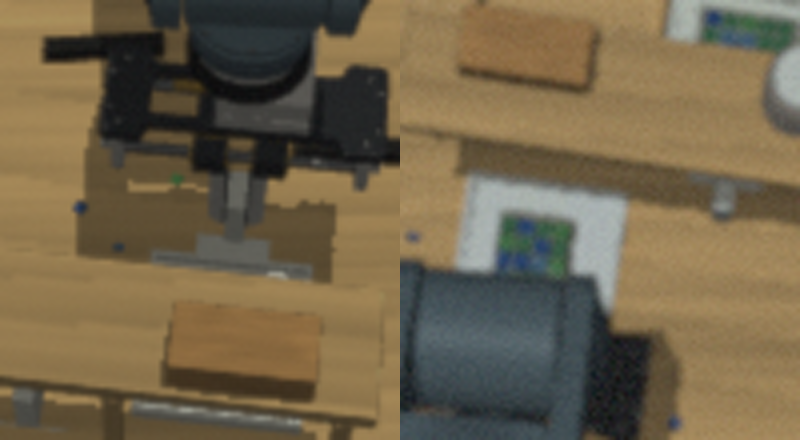

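The tray's front rim corners in the top half are at local (68,175) and (227,193), with the sample sitting in the middle of the tray. I'll check these against the gripper pose.

```bash
python3 - <<'E'
from u import *
T=lambda u,v:(250+u/4-.375,150+v/4-.375)
a,b=atz("top",*T(68,175),10),atz("top",*T(227,193),10);print(a,b,np.linalg.norm(a-b),np.degrees(np.arctan2((a-b)[0],(a-b)[1])))
h=np.radians(-7.59);x=np.array([np.cos(h),np.sin(h)]);y=np.array([-x[1],x[0]]);o=np.array([557,70.2])+90*x
print(o+60*x+55*y,o+60*x-55*y)
H=np.array([802,45]);m=(a+b)[:2]/2
print("along,lat of front mid", (m-H)@x,(m-H)@y)
E
```

```text
[708.49231723 108.99344882  10.        ] [ 6.97011910e+02 -5.69847369e-01  1.00000000e+01] 110.16313182906597 5.981813728426493
[712.9503776  104.90561518] [698.42120487  -4.13063173]
along,lat of front mid -99.5950624772724 -3.9779045866146023
```

```bash
python3 -m handwheel '[{"dx":0,"dy":-3,"dz":0,"spin":0.4},{"dx":0,"dy":-2.5,"dz":0,"spin":0.4},{"dx":5,"dy":0,"dz":0,"spin":0},{"dx":8,"dy":0,"dz":0,"spin":0},{"dx":8,"dy":0,"dz":0,"spin":0},{"dx":8,"dy":0,"dz":0,"spin":0},{"dx":8,"dy":0,"dz":0,"spin":0},{"dx":5,"dy":0,"dz":0,"spin":0}]'
python3 -m handwheel '[{"dx":5,"dy":0,"dz":0,"spin":0},{"dx":5,"dy":0,"dz":0,"spin":0},{"dx":0,"dy":0,"dz":0,"spin":0},{"dx":0,"dy":0,"dz":0,"spin":0}]'
python3 - <<'E'
from workcell import imaging,telemetry
import cv2,numpy as np
print(telemetry.sense()["wrist_force"],telemetry.sense()["wrist_torque"])
s=imaging.snapshot("scene")["pixels"]
cv2.imwrite("pics/m2.png",cv2.resize(s[260:390,280:400],None,fx=5,fy=4.5,interpolation=cv2.INTER_CUBIC)[:,:,::-1])
E
```

```text
t: 12.25
tool_pos: [597.9, 69.8, 18.4]
orientation: [-0.0, 0.997, -0.073, -0.003]
wrist_force: [-12.9, 2.1, 13.8]
finger_gap: 13.8
gripper_force: 45.0
t: 12.65
tool_pos: [609.0, 68.2, 18.4]
orientation: [-0.0, 0.997, -0.073, -0.001]
wrist_force: [-3.0, 1.8, 5.7]
finger_gap: 13.6
gripper_force: 45.0
[-3.01772633  1.7786889   5.67430774] [0.19253442 0.75888796 0.07730885]
```

View pics/m2.png

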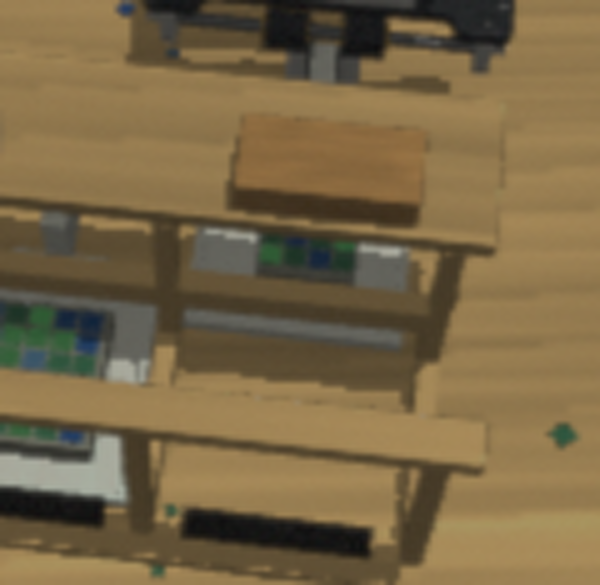

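The tray front at (185..402, 315..345) is between the guide walls at (175) and (415). I'll carry on as far as the upright gripper can go before the shelf.

```bash
python3 -m handwheel '[{"dx":5,"dy":-0.5,"dz":0,"spin":-0.3},{"dx":6,"dy":-0.5,"dz":0,"spin":-0.3},{"dx":6,"dy":0,"dz":0,"spin":0},{"dx":6,"dy":0,"dz":0,"spin":0},{"dx":6,"dy":0,"dz":0,"spin":0},{"dx":5,"dy":0,"dz":0,"spin":0},{"dx":3,"dy":0,"dz":0,"spin":0},{"dx":0,"dy":0,"dz":0,"spin":0}]'
python3 -c "
from workcell import telemetry as t;s=t.sense();print(s['wrist_torque'],s['joint_positions'])"
```

```text
t: 13.5
tool_pos: [645.4, 64.0, 18.4]
orientation: [-0.0, 0.998, -0.068, -0.002]
wrist_force: [-5.0, 1.1, 6.5]
finger_gap: 13.8
gripper_force: 45.0
[0.0888903  0.94743957 0.04204326] [-7.59401530e-02  4.61828319e-01  1.65254616e+00  8.50340809e-04
  1.03056294e+00  1.63011726e+00]
```

Released position is next. I'll open, back out along the bay and rise clear.

```bash
python3 -m handwheel '[{"dx":0,"dy":0,"dz":0,"spin":0},{"dx":0,"dy":0,"dz":0,"spin":0},{"dx":0,"dy":0,"dz":0,"spin":0},{"dx":-20,"dy":0,"dz":0,"spin":0},{"dx":-40,"dy":0,"dz":0,"spin":0},{"dx":-20,"dy":0,"dz":-40,"spin":0},{"dx":0,"dy":0,"dz":-50,"spin":0},{"dx":0,"dy":0,"dz":-50,"spin":0}]' 40
python3 -m handwheel '[{"dx":0,"dy":0,"dz":-50,"spin":0},{"dx":0,"dy":0,"dz":-50,"spin":0},{"dx":0,"dy":0,"dz":-50,"spin":0},{"dx":0,"dy":0,"dz":-50,"spin":0},{"dx":0,"dy":0,"dz":0,"spin":0},{"dx":0,"dy":0,"dz":0,"spin":0}]'
python3 -c "
from workcell import telemetry as t;s=t.sense();print(s['joint_positions'])"
```

```text
t: 14.3
tool_pos: [565.7, 74.7, 158.9]
orientation: [-0.0, 0.998, -0.068, -0.001]
wrist_force: [0.3, -0.1, 0.3]
finger_gap: 40.1
gripper_force: 0.0
t: 14.9
tool_pos: [567.6, 74.4, 359.3]
orientation: [-0.0, 0.998, -0.068, 0.001]
wrist_force: [-0.2, 0.7, -0.2]
finger_gap: 40.1
gripper_force: 0.0
[-6.77068097e-02 -2.29923308e-02  1.57202514e+00  1.04300262e-04
  1.58979578e+00  1.63938164e+00]
```

```bash
python3 -m handwheel '[{"dx":40,"dy":18,"dz":0,"spin":0},{"dx":40,"dy":18,"dz":0,"spin":0},{"dx":50,"dy":0,"dz":0,"spin":0},{"dx":50,"dy":0,"dz":0,"spin":0},{"dx":50,"dy":0,"dz":0,"spin":0},{"dx":50,"dy":0,"dz":0,"spin":0}]'
python3 -c "
from workcell import telemetry as t;s=t.sense();print(s['joint_positions'])"
python3 -m handwheel '[{"dx":50,"dy":0,"dz":0,"spin":0},{"dx":50,"dy":0,"dz":0,"spin":0},{"dx":50,"dy":0,"dz":0,"spin":0},{"dx":50,"dy":0,"dz":0,"spin":0},{"dx":0,"dy":0,"dz":0,"spin":0},{"dx":0,"dy":0,"dz":0,"spin":0}]'
python3 -c "
from workcell import telemetry as t;s=t.sense();print(s['joint_positions'],s['orientation'])"
```

```text
t: 15.5
tool_pos: [840.6, 0.3, 354.2]
orientation: [-0.0, 0.998, -0.068, -0.002]
wrist_force: [0.4, 0.0, 0.8]
finger_gap: 40.4
gripper_force: 0.0
[-1.33989177e-01  6.76193922e-01  7.20557399e-01  9.72660817e-05
  1.74981983e+00  1.57334592e+00]
t: 16.1
tool_pos: [944.2, -21.6, 335.4]
orientation: [-0.001, 0.997, -0.068, 0.024]
wrist_force: [0.4, -0.2, 1.2]
finger_gap: 40.0
gripper_force: 0.0
[-0.14425277  1.07574135  0.12823771  0.00664937  1.88993084  1.56528353] [-0.00133881  0.99738334 -0.06817891  0.02400642]
```

Pushing past the reach limit does lean the tool, by about 2.7° in the right direction, and the lean stays in the commanded pose. I'll see whether it builds up.

```bash
python3 -m handwheel '[{"dx":50,"dy":0,"dz":0,"spin":0},{"dx":50,"dy":0,"dz":0,"spin":0},{"dx":50,"dy":0,"dz":0,"spin":0},{"dx":50,"dy":0,"dz":0,"spin":0}]'
python3 -c "
from workcell import telemetry as t;s=t.sense();print(s['joint_positions'],s['orientation'])"
python3 -m handwheel '[{"dx":50,"dy":0,"dz":-50,"spin":0},{"dx":50,"dy":0,"dz":-50,"spin":0},{"dx":50,"dy":0,"dz":-50,"spin":0},{"dx":50,"dy":0,"dz":-50,"spin":0}]'
python3 -c "
from workcell import telemetry as t;s=t.sense();print(s['joint_positions'],s['orientation'])"
```

```text
t: 16.5
tool_pos: [989.2, -42.6, 307.1]
orientation: [-0.003, 0.994, -0.068, 0.086]
wrist_force: [0.7, -0.2, 0.4]
finger_gap: 40.0
gripper_force: 0.0
[-0.16334024  1.11134732  0.12646803  0.02241356  1.73329164  1.54870928] [-0.00293594  0.99401657 -0.06756613  0.08577449]
t: 16.9
tool_pos: [971.5, -54.5, 424.3]
orientation: [-0.004, 0.989, -0.067, 0.135]
wrist_force: [-0.7, -0.5, 0.3]
finger_gap: 40.0
gripper_force: 0.0
[-0.18296093  0.98986296  0.12647699  0.03857771  1.75696247  1.53629075] [-0.00368754  0.98855368 -0.06742339  0.13491521]
```

```bash
cat > o.py <<'E'
from workcell import telemetry as t
from scipy.spatial.transform import Rotation as R
import numpy as np
s=t.sense();M=R.from_quat(s['orientation'],scalar_first=True).as_matrix();z=M[:,2]
print("q",s['joint_positions'].round(3));print(M.round(3));print("lean",np.degrees(np.arccos(-z[2])),"leanaz",np.degrees(np.arctan2(z[1],z[0])),"yhead",np.degrees(np.arctan2(-M[0,1],-M[1,1])),"yroll",np.degrees(M[2,1]))
print("grasp",s['tool_pos']-19*z)
E
python3 -m handwheel '[{"dx":45,"dy":20,"dz":0,"spin":0},{"dx":45,"dy":20,"dz":0,"spin":0}]'
python3 o.py
python3 -m handwheel '[{"dx":45,"dy":20,"dz":0,"spin":0},{"dx":45,"dy":20,"dz":0,"spin":0}]'
python3 o.py
```

```text
t: 17.1
tool_pos: [987.1, -99.8, 418.2]
orientation: [-0.003, 0.985, -0.067, 0.162]
wrist_force: [0.8, -0.4, -0.6]
finger_gap: 40.1
gripper_force: 0.0
q [-0.231  1.002  0.127  0.058  1.694  1.492]
[[ 0.939 -0.131  0.319]
 [-0.132 -0.991 -0.016]
 [ 0.318 -0.027 -0.948]]
lean 18.596458613521236 leanaz -2.8603789314542385 yhead 7.508216610624307 yroll -1.561555523162973
grasp [981.06780704 -99.48449254 436.21567093]
t: 17.3
tool_pos: [999.7, -143.9, 412.5]
orientation: [-0.001, 0.98, -0.068, 0.187]
wrist_force: [-0.3, 0.4, -0.3]
finger_gap: 40.1
gripper_force: 0.0
q [-0.277  1.013  0.126  0.078  1.634  1.452]
[[ 0.921 -0.132  0.366]
 [-0.133 -0.991 -0.023]
 [ 0.366 -0.028 -0.93 ]]
lean 21.508992598514705 leanaz -3.551154081398486 yhead 7.592514106977352 yroll -1.5907330662087908
grasp [ 992.76799488 -143.50232857  430.13062004]
```

```bash
python3 -m handwheel '[{"dx":40,"dy":30,"dz":0,"spin":0},{"dx":40,"dy":30,"dz":0,"spin":0},{"dx":40,"dy":30,"dz":0,"spin":0},{"dx":40,"dy":30,"dz":0,"spin":0}]'
python3 o.py
python3 -m handwheel '[{"dx":40,"dy":30,"dz":0,"spin":0},{"dx":40,"dy":30,"dz":0,"spin":0},{"dx":40,"dy":30,"dz":0,"spin":0},{"dx":40,"dy":30,"dz":0,"spin":0}]'
python3 o.py
```

```text
t: 17.7
tool_pos: [1005.2, -256.2, 416.6]
orientation: [0.006, 0.97, -0.068, 0.235]
wrist_force: [-0.8, -0.2, -0.7]
finger_gap: 40.0
gripper_force: 0.0
q [-0.395  1.022  0.127  0.135  1.537  1.344]
[[ 0.88  -0.136  0.455]
 [-0.13  -0.991 -0.044]
 [ 0.457 -0.021 -0.889]]
lean 27.218656720007207 leanaz -5.489930665168808 yhead 7.7943412310297 yroll -1.1846820354313135
grasp [ 996.50197588 -255.36994304  433.50675036]
t: 18.1
tool_pos: [999.2, -351.2, 434.7]
orientation: [0.018, 0.956, -0.07, 0.285]
wrist_force: [0.9, -0.3, -0.2]
finger_gap: 39.9
gripper_force: 0.0
q [-0.496  1.017  0.127  0.194  1.45   1.253]
[[ 0.828 -0.145  0.542]
 [-0.124 -0.989 -0.075]
 [ 0.547 -0.005 -0.837]]
lean 33.18650681825612 leanaz -7.899337475114445 yhead 8.321661235198633 yroll -0.2762131890567526
grasp [ 988.9045306  -349.74993948  450.56601993]
```

Lean is now 33°, with the closing axis level (−0.3°) and the heading along the bay. Next I'll return above the fin, going across first and then down.

```bash
python3 -m handwheel '[{"dx":-30.7,"dy":-32.7,"dz":-19.9,"spin":0},{"dx":-30.7,"dy":-32.7,"dz":-19.9,"spin":0},{"dx":-30.7,"dy":-32.7,"dz":-19.9,"spin":0},{"dx":-30.7,"dy":-32.7,"dz":-19.9,"spin":0},{"dx":-30.7,"dy":-32.7,"dz":-19.9,"spin":0},{"dx":-30.7,"dy":-32.7,"dz":-19.9,"spin":0}]'
python3 -m handwheel '[{"dx":-30.7,"dy":-32.7,"dz":-19.9,"spin":0},{"dx":-30.7,"dy":-32.7,"dz":-19.9,"spin":0},{"dx":-30.7,"dy":-32.7,"dz":-19.9,"spin":0},{"dx":-30.7,"dy":-32.7,"dz":-19.9,"spin":0},{"dx":-30.7,"dy":-32.7,"dz":-19.9,"spin":0},{"dx":0,"dy":0,"dz":0,"spin":0},{"dx":0,"dy":0,"dz":0,"spin":0}]'
python3 o.py
```

```text
t: 18.7
tool_pos: [832.4, -146.9, 438.8]
orientation: [0.018, 0.956, -0.07, 0.285]
wrist_force: [0.7, -0.3, 0.2]
finger_gap: 39.8
gripper_force: 0.0
t: 19.4
tool_pos: [676.5, 40.8, 439.7]
orientation: [0.018, 0.956, -0.07, 0.285]
wrist_force: [0.5, -0.3, -0.5]
finger_gap: 40.1
gripper_force: 0.0
q [-0.098 -0.135  1.617 -0.022  1.08   1.622]
[[ 0.827 -0.143  0.543]
 [-0.123 -0.99  -0.074]
 [ 0.548 -0.006 -0.837]]
lean 33.226422777913164 leanaz -7.70935330044653 yhead 8.22727533100767 yroll -0.3392493411172582
grasp [666.16367517  42.20490136 455.61244808]
```

```bash
python3 -m handwheel '[{"dx":-23.7,"dy":-2.1,"dz":30.1,"spin":0},{"dx":-23.7,"dy":-2.1,"dz":30.1,"spin":0},{"dx":-23.7,"dy":-2.1,"dz":30.1,"spin":0},{"dx":-23.7,"dy":-2.1,"dz":30.1,"spin":0},{"dx":-23.7,"dy":-2.1,"dz":30.1,"spin":0},{"dx":-23.7,"dy":-2.1,"dz":30.1,"spin":0},{"dx":-23.7,"dy":-2.1,"dz":30.1,"spin":0},{"dx":-23.7,"dy":-2.1,"dz":30.1,"spin":0}]'
python3 -m handwheel '[{"dx":0,"dy":0,"dz":0,"spin":0},{"dx":0,"dy":0,"dz":0,"spin":0}]'
python3 o.py
```

```text
t: 20.2
tool_pos: [652.9, 61.0, 131.7]
orientation: [0.018, 0.956, -0.071, 0.284]
wrist_force: [0.8, 0.2, 0.1]
finger_gap: 40.1
gripper_force: 0.0
t: 20.4
tool_pos: [653.0, 61.5, 133.3]
orientation: [0.018, 0.956, -0.071, 0.284]
wrist_force: [0.3, -0.4, 0.8]
finger_gap: 40.1
gripper_force: 0.0
q [-0.06   0.057  2.    -0.086  0.51   1.721]
[[ 0.829 -0.146  0.54 ]
 [-0.125 -0.989 -0.075]
 [ 0.546 -0.006 -0.838]]
lean 33.06417842368917 leanaz -7.873389261461997 yhead 8.383863095781319 yroll -0.33230912779970023
grasp [642.75273822  62.95543968 149.26521812]
```

```bash
python3 -m handwheel '[{"dx":-9.5,"dy":-0.3,"dz":14.7,"spin":0},{"dx":-9.5,"dy":-0.3,"dz":14.7,"spin":0},{"dx":-9.5,"dy":-0.3,"dz":14.7,"spin":0},{"dx":-9.5,"dy":-0.3,"dz":14.7,"spin":0},{"dx":0,"dy":0,"dz":0,"spin":0},{"dx":0,"dy":0,"dz":0,"spin":0}]'
python3 o.py
```

```text
t: 21.0
tool_pos: [654.8, 63.7, 65.9]
orientation: [0.018, 0.955, -0.071, 0.286]
wrist_force: [1.1, -1.3, -0.3]
finger_gap: 39.7
gripper_force: 0.0
q [-0.056  0.178  2.018 -0.122  0.368  1.763]
[[ 0.826 -0.145  0.544]
 [-0.125 -0.989 -0.074]
 [ 0.549 -0.006 -0.836]]
lean 33.2998163397732 leanaz -7.794154673481006 yhead 8.336171332575761 yroll -0.35602372667056664
grasp [644.44115493  65.10558837  81.81666587]
```

```bash
python3 -m handwheel '[{"dx":-9,"dy":0,"dz":13.5,"spin":0},{"dx":-9,"dy":0,"dz":13.5,"spin":0},{"dx":-6,"dy":0,"dz":9.8,"spin":0},{"dx":0,"dy":0,"dz":0,"spin":0},{"dx":0,"dy":0,"dz":0,"spin":0}]'
python3 o.py
```

```text
t: 21.5
tool_pos: [653.6, 64.4, 20.4]
orientation: [0.018, 0.956, -0.07, 0.285]
wrist_force: [1.0, 0.6, 0.4]
finger_gap: 39.7
gripper_force: 0.0
q [-0.055  0.267  2.02  -0.16   0.28   1.804]
[[ 0.828 -0.145  0.542]
 [-0.124 -0.989 -0.074]
 [ 0.547 -0.006 -0.837]]
lean 33.173242308494395 leanaz -7.7814231573540225 yhead 8.314099206687363 yroll -0.34820681112264257
grasp [643.32823302  65.77725918  36.34946021]
```

```bash
python3 -m handwheel '[{"dx":0,"dy":1.4,"dz":0,"spin":0},{"dx":0,"dy":0,"dz":0,"spin":0},{"dx":0,"dy":0,"dz":0,"spin":0},{"dx":0,"dy":0,"dz":0,"spin":0},{"dx":0,"dy":0,"dz":0,"spin":0},{"dx":0,"dy":0,"dz":0,"spin":0}]' 4 25
python3 o.py
```

```text
t: 22.1
tool_pos: [652.7, 63.1, 19.7]
orientation: [0.018, 0.956, -0.07, 0.284]
wrist_force: [-1.2, 0.8, 4.1]
finger_gap: 13.6
gripper_force: 25.0
q [-0.058  0.267  2.022 -0.156  0.279  1.796]
[[ 0.828 -0.144  0.541]
 [-0.124 -0.99  -0.074]
 [ 0.546 -0.006 -0.838]]
lean 33.11049717990453 leanaz -7.793440384881235 yhead 8.277926140762528 yroll -0.3159502205623194
grasp [642.44849996  64.50130857  35.56532705]
```

```bash
python3 -m handwheel '[{"dx":3.3,"dy":0,"dz":2.15,"spin":0},{"dx":6.7,"dy":0,"dz":4.37,"spin":0},{"dx":7.5,"dy":0,"dz":4.88,"spin":0},{"dx":7.5,"dy":0,"dz":4.88,"spin":0},{"dx":0,"dy":0,"dz":0,"spin":0}]'
python3 o.py
```

```text
t: 22.6
tool_pos: [682.9, 58.6, 19.6]
orientation: [0.018, 0.956, -0.07, 0.285]
wrist_force: [2.1, -0.9, 1.1]
finger_gap: 13.7
gripper_force: 25.0
q [-0.063  0.323  1.949 -0.138  0.295  1.775]
[[ 0.828 -0.145  0.542]
 [-0.124 -0.989 -0.074]
 [ 0.547 -0.006 -0.837]]
lean 33.13344242535115 leanaz -7.795257191026896 yhead 8.312236839084143 yroll -0.33743450944939923
grasp [672.58649382  60.00212637  35.52981499]
```

```bash
python3 -m handwheel '[{"dx":5,"dy":0,"dz":3.26,"spin":0},{"dx":6.7,"dy":0,"dz":4.37,"spin":0},{"dx":6.7,"dy":0,"dz":4.37,"spin":0},{"dx":4,"dy":0,"dz":2.6,"spin":0},{"dx":2.5,"dy":0,"dz":1.63,"spin":0},{"dx":0,"dy":0,"dz":0,"spin":0}]'
python3 -m handwheel '[{"dx":1.6,"dy":0,"dz":1.05,"spin":0},{"dx":1.6,"dy":0,"dz":1.05,"spin":0},{"dx":0,"dy":0,"dz":0,"spin":0}]'
python3 o.py
```

```text
t: 23.2
tool_pos: [711.5, 54.5, 19.6]
orientation: [0.018, 0.956, -0.07, 0.284]
wrist_force: [-1.3, 0.5, 5.0]
finger_gap: 13.5
gripper_force: 25.0
t: 23.5
tool_pos: [715.0, 54.1, 19.5]
orientation: [0.018, 0.956, -0.07, 0.284]
wrist_force: [-5.6, 0.7, 6.5]
finger_gap: 13.7
gripper_force: 25.0
q [-0.067  0.382  1.868 -0.12   0.317  1.753]
[[ 0.829 -0.144  0.541]
 [-0.124 -0.99  -0.074]
 [ 0.546 -0.006 -0.838]]
lean 33.069721032927895 leanaz -7.788769386505679 yhead 8.295561388499596 yroll -0.3299822673426991
grasp [704.72088692  55.4999734   35.45006591]
```

```bash
for i in 1; do :; done
python3 -m handwheel '[{"dx":1.6,"dy":0,"dz":1.05,"spin":0},{"dx":0.8,"dy":0,"dz":0.52,"spin":0},{"dx":0,"dy":0,"dz":0,"spin":0}]'
python3 -m handwheel '[{"dx":0.8,"dy":0,"dz":0.52,"spin":0},{"dx":0.8,"dy":0,"dz":0.52,"spin":0},{"dx":0,"dy":0,"dz":0,"spin":0}]'
```

```text
t: 23.8
tool_pos: [717.7, 53.7, 19.5]
orientation: [0.018, 0.956, -0.07, 0.284]
wrist_force: [-5.2, 0.9, 7.4]
finger_gap: 13.9
gripper_force: 25.0
t: 24.1
tool_pos: [718.9, 53.5, 19.5]
orientation: [0.018, 0.956, -0.07, 0.283]
wrist_force: [-11.8, 1.1, 12.5]
finger_gap: 14.0
gripper_force: 25.0
```

```bash
python3 -m handwheel '[{"dx":0.8,"dy":0,"dz":0.52,"spin":0},{"dx":0.8,"dy":0,"dz":0.52,"spin":0},{"dx":0,"dy":0,"dz":0,"spin":0},{"dx":0,"dy":0,"dz":0,"spin":0}]'
python3 o.py
python3 - <<'E'
from workcell import imaging
import cv2
s=imaging.snapshot("scene")["pixels"];t=imaging.snapshot("top")["pixels"]
import numpy as np
c=lambda im,x,y:cv2.resize(im[y:y+80,x:x+80],None,fx=5,fy=6,interpolation=cv2.INTER_CUBIC)
cv2.imwrite("pics/home.png",np.hstack([c(s,300,312),c(t,262,110)])[:,:,::-1])
E
```

```text
t: 24.5
tool_pos: [719.5, 53.4, 19.3]
orientation: [0.018, 0.957, -0.07, 0.282]
wrist_force: [-22.9, 0.9, 20.8]
finger_gap: 14.1
gripper_force: 25.0
q [-0.068  0.391  1.854 -0.117  0.327  1.749]
[[ 0.831 -0.144  0.537]
 [-0.124 -0.99  -0.074]
 [ 0.542 -0.005 -0.841]]
lean 32.80392540954315 leanaz -7.855598839221738 yhead 8.285559443599283 yroll -0.27712655167902644
grasp [709.2785963   54.82494136  35.22385299]
```

View pics/home.png

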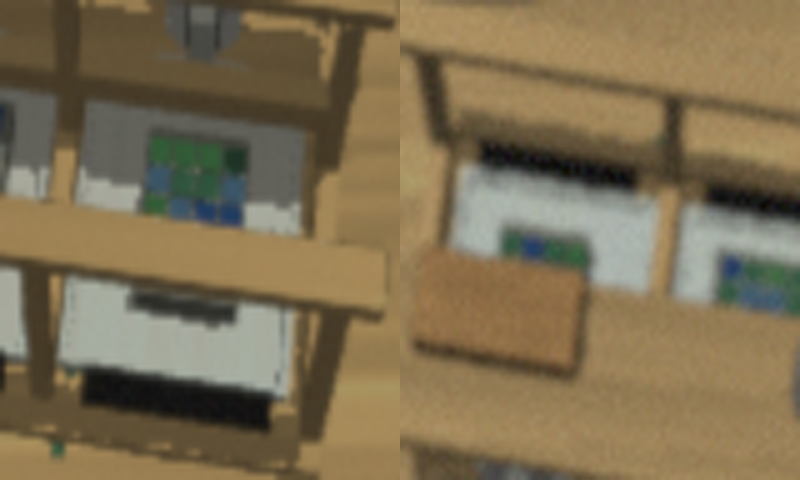

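Both views show the tray's far edge against the black stop: scene at (85..270, 375) and top at (480..640, 165). The sample sits flat inside, and the contact force is about 23 N. I'll release and back straight out.

```bash
python3 -m handwheel '[{"dx":-0.8,"dy":0,"dz":-0.5,"spin":0},{"dx":0,"dy":0,"dz":0,"spin":0},{"dx":0,"dy":0,"dz":0,"spin":0},{"dx":0,"dy":0,"dz":0,"spin":0},{"dx":-6,"dy":0,"dz":-3.9,"spin":0},{"dx":-15,"dy":0,"dz":-9.8,"spin":0},{"dx":-25,"dy":0,"dz":-16.3,"spin":0},{"dx":-25,"dy":0,"dz":-16.3,"spin":0}]' 40
python3 -m handwheel '[{"dx":-25,"dy":0,"dz":-16.3,"spin":0},{"dx":0,"dy":0,"dz":-30,"spin":0},{"dx":0,"dy":0,"dz":-40,"spin":0},{"dx":0,"dy":0,"dz":-40,"spin":0},{"dx":0,"dy":0,"dz":-40,"spin":0},{"dx":0,"dy":0,"dz":0,"spin":0},{"dx":0,"dy":0,"dz":0,"spin":0}]'
python3 - <<'E'
from workcell import imaging
import cv2,numpy as np
a=cv2.imread("pics/home.png")
s=imaging.snapshot("scene")["pixels"];t=imaging.snapshot("top")["pixels"]
c=lambda im,x,y:cv2.resize(im[y:y+80,x:x+80],None,fx=5,fy=6,interpolation=cv2.INTER_CUBIC)
b=np.hstack([c(s,300,312),c(t,262,110)])[:,:,::-1]
d=np.abs(a.astype(int)-b).max(2);print("stop regions diff",np.percentile(d[340:440,60:300],[50,95,99]),np.percentile(d[140:250,440:670],[50,95,99]))
g0=cv2.imread("pics/top0.png")[180:250,260:360]; 
E
```

```text
t: 25.4
tool_pos: [635.7, 65.4, 19.0]
orientation: [0.018, 0.956, -0.07, 0.284]
wrist_force: [-0.3, -0.3, 0.0]
finger_gap: 40.2
gripper_force: 0.0
t: 26.1
tool_pos: [526.4, 80.8, 145.7]
orientation: [0.018, 0.956, -0.07, 0.285]
wrist_force: [-0.7, 0.4, -1.0]
finger_gap: 40.0
gripper_force: 0.0
stop regions diff [2. 4. 5.] [ 5. 10. 15.]
```

```bash
python3 -c "
from workcell import ticket;print(ticket.close_job())"
```

```text
the job is handed in; nothing more can be done
None
```

The job is handed in at about 26 s: the sample lies flat in the tray, the tray is home against the rubber stop in the free bay, and the gripper is clear; the other tray looked undisturbed when last seen, but I did not check the rest of the bench again.

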